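# Load the spice carousel and turn the jar to the front

### The arm

A 7-joint arm with a two-finger parallel gripper is mounted at the origin on a cart in front of the work surface, level with it; the furniture and walls round the work are solid. World frame = base frame: x ahead of the robot, y to its left, z up, the work surface at z = 0. Lengths are in m, angles in rad, forces in N, time in s.
With the tool pointing down it reaches from about 0.375 to 0.925 m from the base axis. Payload 3.1 kg.
Tool frame: the origin (TCP) lies on the centre line of the jaws, within the pads' length; the fingertips stand 11 mm ahead of it and the grasp point (between the pads) lies 8 mm behind it; z points along the fingers, x is the direction in which the jaws open and shut, and the axes are right-handed (so a half turn about z gives the same grasp; the last joint's range is limited). The gripper opens to 85 mm and grips with 20 to 120 N. Pads are 22 mm wide; open, the fingers measure 114 mm over their backs; the gripper's body (76 mm by 85 mm) begins 54 mm behind the grasp point. The pads swing forward as they close: fully open they stand 13 mm farther back than shut.
Start: joints at [-1.442, 0.383, 0.044, 1.598, -0.018, 1.161, -0.05], TCP at [0.146, 0.633, 0.242] pointing down, gripper open.
Joint ranges: [-2.61, 2.61], [-0.41, 2.15], [-1.48, 1.57], [0, 2.5], [-1.57, 4.71], [0.05, 1.97], [-2.85, 2.85]. Speed limits (rad/s): [2.79, 2.79, 3.14, 3.14, 3.14, 3.14, 3.14].

### API

Orientations are given as a unit quaternion [w, x, y, z].
In Python, from rig import * gives the robot as it stands. The module is installed in compiled form; this text tells all that it offers.
- The arm moves only by the tool carry_out, never from a script. Its argument "targets" is a list of rows, each a list of 3 entries, a list of its own where there are three numbers: the shift along the tool's x, y, z in mm, then the turn, a rotation vector about the tool's x, y, z in rad, then the gripper command: -1 is shut, 1 is fully open, values between are in proportion. A call has 1 to 12 rows; each row is the pose to reach, as a shift and turn from the pose measured when the call began, along the tool's axes at that moment; what a row does not reach only later rows make up. A row lasts 1/12 s, in which the tool goes at most 41.7 mm and 7.16 degrees, less where a joint would pass 70% of its speed; a pose out of reach is approached as far as the arm can. A call with a gripper value outside its range is refused whole. The fingers move at their own pace and stop on an object; "grip_force" is the grip in N (left out, the last holds). Time passes only in rows, so rows that repeat a pose let the fingers close. It gives the time, the measured TCP pose, the force and the opening at its end, in the units of the state.
- sense(): the state, without advancing time (a new reading comes with each control period).
- snapshot(name): name is "scene" or "top"; returns a dict with "frame" (400x640x3 uint8, red, green, blue), "intrinsics" (3x3 intrinsics, pixels), "rvec" (rotation vector, rad) and "tvec" (3), from world to camera coordinates, as OpenCV has them. Camera axes: x right, y down, z forward; pixel columns grow to the right and rows downward; lengths in m; the calibration is good to about 2 mm. A picture is of the moment at which its call begins. There is no depth.
- sign_off(): hands the job in, once; it reports no verdict.
Trained networks look in a picture, given as the dict that the camera call returned (one of the last four; its "shot" number tells which), for a name from the list of things; names that differ only in an ending like _2 or _b are one class to them, and where a whole thing is asked for, a point or a joint stands for the part that bears it (a point fixed in the world has none). Each returns a list of dicts, best first, with "score" (0 to 1); they miss things now and then, are a little off and sometimes report something else, mostly with a low value. They report only what shows in the picture. A call takes as long as a camera call.
- trace(picture, target): "mask" (400x640 bool, what is visible of it) and "rect" ([left, top, right, bottom] in pixels, round what is visible of it).
- mark_of(picture, target): "location" ([column, row] in pixels: a listed point, or the origin of a listed thing).
The state is a dict: "clock": time; "qpos": joint angles; "joint_vel": joint speeds; "effort": joint torques, N m; "ee_pos": TCP position; "tool_rot": TCP orientation; "contact_force": force on the tool from outside, world axes, zero at the start; "wrist_torque": the same for the moment, N m; "grip_width": finger opening in m.
Only numpy, scipy, OpenCV 4.12 (cv2) and the standard library are available. Lean on these libraries where they do the work, as an engineer would, in place of code of your own. Each camera call takes 0.05 s, during which the arm holds its last target.

### The job

First set the black-capped spice jar, which stands by itself on the wooden table, upright into the empty cup of the spice carousel and let it go. Then turn the carousel until that jar stands at the front, over the red arrow of the stand, and finish while still gripping the carousel's wooden bar handle between the fingers, holding it still. The other jars stay in their cups and everything else stays where it is.

Things in the scene. Friction and masses are not known exactly. Their poses are not given: they have to be found in the camera images.
- black_jar: The spice jar to load: round clear glass with a green label and a black cap, 40 mm across (cap 41 mm), 105 mm tall, about 0.1 kg. It starts upright and alone on the wooden table, left of the carousel. Origin: centre of its underside; z is up along the jar.
- stand: The fixed stand of the spice carousel: dark round foot, 190 mm across and 12 mm high, with a bearing column. A red arrow on the foot points outward along the stand's -x axis (roughly toward the robot) and marks the front; its tip reaches 151 mm from the axis. Origin: on the carousel's upright axis, on the table.
- front_mark (a point): The place where the jar must stand at the end: above the red arrow, 85 mm from the carousel's axis along the stand's -x, at the height of the cup floors (68 mm over the table). It does not turn with the carousel.
- empty_cup (a point): Centre of the floor of the empty cup, 68 mm over the table, 85 mm from the axis. Metal cup, 49 mm wide inside, wall 4 mm, rim 90 mm over the table. Frame turns with the turntable: -x points outward from the axis through this cup.
- handle_grip (a point): Centre of the dark wooden bar handle on the turntable's axis, 197 mm over the table, to turn it by; 14 mm thick (point x), 60 mm long (point y), 30 mm high, on a 14 mm rod. It turns as one with the turntable; the empty cup lies toward the point's -x. Jars in the cups reach at most 173 mm over the table, below the bar (182 to 212 mm).
- carousel (a joint): Angle of the round wooden turntable (236 mm across, top 65 mm over the table, four equal cups 90 degrees apart), rad, 0 at the start, growing counter-clockwise from above. It turns either way for more than a full turn and stays where left (takes about 0.1 N m, more when turned fast).
- green_jar: Spice jar with a green cap, 46 mm across, 105 mm tall, standing loose in the next cup of the carousel. Origin: centre of its underside.
- cup_1 (a point): Centre of the floor of the cup that holds the green-capped jar.
- shaker: Glass salt shaker with a grey cap, 44 mm across, 90 mm tall, standing loose in the cup opposite the empty one. Origin: centre of its underside.
- cup_2 (a point): Centre of the floor of the cup that holds the shaker.
- white_jar: Spice jar with a white cap, 43 mm across, 100 mm tall, standing loose in a cup of the carousel. Origin: centre of its underside.
- cup_3 (a point): Centre of the floor of the cup that holds the white-capped jar.
- egg_timer: Bystander: red egg timer, 66 mm across, 64 mm tall, at the left. Origin: centre of its underside.
- opener: Bystander: yellow bottle opener, 174 x 41 x 20 mm, lying at the front right. Origin: centre of its underside.

How it is judged:
By the outcome, as a careful person would: the job done as asked, in the order asked, and still so for the second after the job is handed in, while the arm keeps its last pose, push and grip.
It also fails if it takes over 72 s, if anything falls off the work surface, if the arm or the gripper's body presses on something with over 40 N, if the wrist force passes 120 N, or if a joint passes its speed limit or range.

## Working session

There is one attempt and no reset: what is moved stays moved. The work goes in short steps, Python scripts to look and compute and a tool call to move; the robot and the scene stay as the last step left them, time stands still between calls to the robot, and variables do not carry over. Pictures are saved under pics/ and viewed, and the job is handed in when it is done.

Besides the shell and the picture viewer there is one more tool, called after "Request:" as name(argument=value, ...), one argument or row to a line, values as JSON. carry_out: Moves the arm, as the interface text tells. Its arguments: {"type":"object","properties":{"targets":{"type":"array"},"grip_force":{"type":"number"}},"required":["targets"]}

```bash
mkdir -p pics; cat > h.py <<'E'
from rig import *
import numpy as np, cv2
from scipy.spatial.transform import Rotation as R
def save(p,n): cv2.imwrite('pics/'+n,p['frame'][:,:,::-1])
def cam(p):
    Rm=cv2.Rodrigues(np.array(p['rvec'],float))[0]; t=np.array(p['tvec'],float).ravel(); return Rm,t,np.array(p['intrinsics'])
def at_z(p,px,z):
    Rm,t,K=cam(p); d=Rm.T@np.linalg.inv(K)@np.array([px[0],px[1],1.]); c=-Rm.T@t
    return c+d*(z-c[2])/d[2]
def proj(p,X):
    return cv2.projectPoints(np.array(X,float).reshape(-1,3),np.array(p['rvec'],float),np.array(p['tvec'],float),np.array(p['intrinsics']),None)[0][:,0]
def tri(ps,pxs):
    A=[];b=[]
    for p,px in zip(ps,pxs):
        Rm,t,K=cam(p); d=Rm.T@np.linalg.inv(K)@np.array([px[0],px[1],1.]);d/=np.linalg.norm(d);c=-Rm.T@t
        M=np.eye(3)-np.outer(d,d);A.append(M);b.append(M@c)
    return np.linalg.solve(sum(A),sum(b))
E
python3 - <<'E'
from h import *
np.set_printoptions(precision=4,suppress=True)
s=sense();print(s['ee_pos'],s['tool_rot'],s['grip_width'],s['clock'])
a=snapshot('scene');b=snapshot('top');save(a,'s0.png');save(b,'t0.png')
Z=dict(black_jar=0,stand=0,empty_cup=.068,handle_grip=.197,green_jar=.068,cup_1=.068,shaker=.068,cup_2=.068,white_jar=.068,cup_3=.068,front_mark=.068,egg_timer=0,opener=0)
for n in Z:
    for nm,p in(('s',a),('t',b)):
        for m in mark_of(p,n)[:2]:
            print(n,nm,round(m['score'],2),np.array(m['location']),at_z(p,m['location'],Z[n]))
E
```

```text
[0.1459 0.6325 0.2409] [ 0.0009  0.7825  0.6226 -0.001 ] 0.08541101723581289 0.0
black_jar s 0.56 [198.8 240.7] [0.4837 0.2971 0.    ]
black_jar t 0.78 [206.1 225.7] [0.4749 0.2984 0.    ]
black_jar t 0.26 [304.7 209.2] [0.5286 0.0006 0.    ]
stand s 0.82 [316.1 251.1] [ 0.5797 -0.0372  0.    ]
empty_cup s 0.86 [336.1 218.4] [ 0.6697 -0.0584  0.068 ]
empty_cup t 0.95 [326.2 160.2] [ 0.6672 -0.0617  0.068 ]
handle_grip s 0.7 [315.1 187.4] [ 0.571  -0.0363  0.197 ]
handle_grip t 0.52 [312. 175.] [ 0.5978 -0.0207  0.197 ]
green_jar s 0.6 [336.  237.1] [ 0.5634 -0.1031  0.068 ]
green_jar t 0.83 [338.3 194.8] [ 0.5651 -0.0976  0.068 ]
cup_1 s 0.95 [334.5 239. ] [ 0.5517 -0.1037  0.068 ]
cup_1 s 0.87 [295.7 217.5] [0.6231 0.0495 0.068 ]
cup_1 t 0.82 [339.6 195. ] [ 0.5646 -0.1014  0.068 ]
cup_1 t 0.75 [302.8 210.5] [0.5181 0.0047 0.068 ]
shaker s 0.86 [290.9 233.3] [0.5294 0.0157 0.068 ]
shaker t 0.75 [303.7 209.8] [0.5202 0.0021 0.068 ]
cup_2 s 0.95 [334.5 239. ] [ 0.5517 -0.1037  0.068 ]
cup_2 s 0.87 [295.7 217.5] [0.6231 0.0495 0.068 ]
cup_2 t 0.82 [339.6 195. ] [ 0.5646 -0.1014  0.068 ]
cup_2 t 0.75 [302.8 210.5] [0.5181 0.0047 0.068 ]
white_jar s 0.55 [295.7 215. ] [0.6382 0.0573 0.068 ]
cup_3 s 0.95 [334.5 239. ] [ 0.5517 -0.1037  0.068 ]
cup_3 s 0.87 [295.7 217.5] [0.6231 0.0495 0.068 ]
cup_3 t 0.82 [339.6 195. ] [ 0.5646 -0.1014  0.068 ]
cup_3 t 0.75 [302.8 210.5] [0.5181 0.0047 0.068 ]
front_mark s 0.78 [306.6 234.5] [ 0.542  -0.0257  0.068 ]
front_mark s 0.19 [296.5 213.8] [0.6466 0.0589 0.068 ]
egg_timer s 0.9 [224.2 224.6] [ 0.6036  0.2919 -0.    ]
egg_timer t 0.94 [209.1 174.6] [0.6322 0.2966 0.    ]
opener s 0.6 [410.8 315.8] [ 0.4078 -0.3551  0.    ]
opener t 0.74 [342.7 196. ] [ 0.5709 -0.1161  0.    ]
opener t 0.63 [423.6 251.5] [ 0.4032 -0.3636  0.    ]
```

```bash
python3 - <<'E'
import cv2
for n in 's0','t0':
    f=cv2.imread(f'pics/{n}.png')
    cv2.imwrite(f'pics/{n}c.png',cv2.resize(f[120:300,170:430],None,fx=3,fy=3,interpolation=cv2.INTER_CUBIC))
E
```

```text
(no output)
```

View pics/s0.png

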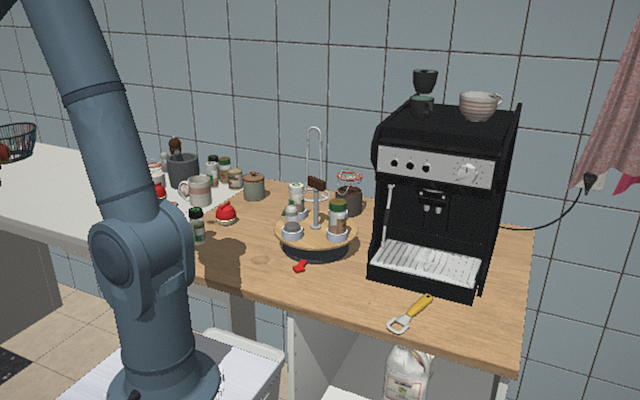

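View pics/t0.png

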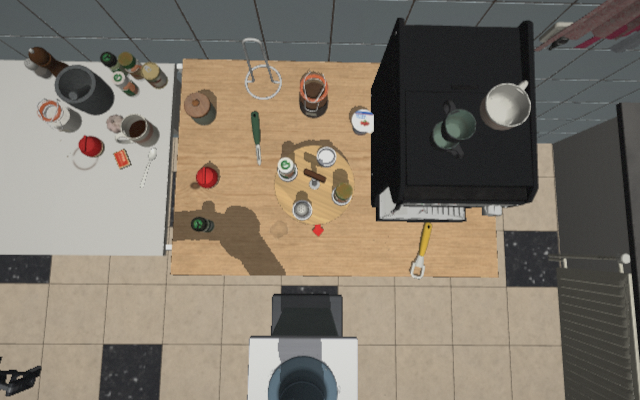

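```bash
ls pics
```

```text
s0.png
s0c.png
t0.png
t0c.png
```

View pics/s0c.png

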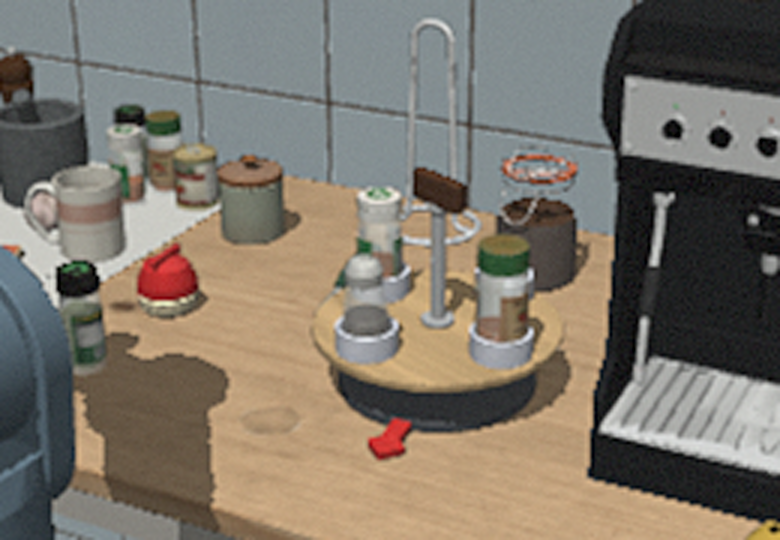

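View pics/t0c.png

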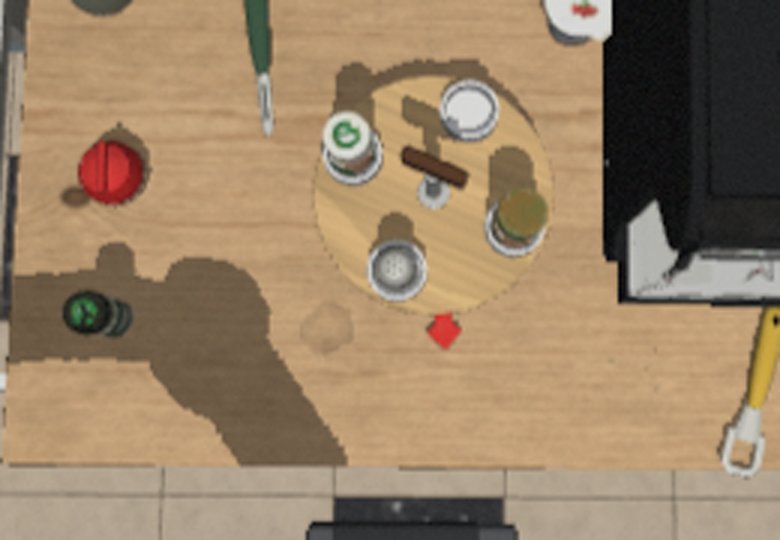

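The scene view shows the black-capped jar at about (198,225), the carousel around (316,230) and the arrow tip at about (297,270). The top view shows the black cap at (199,224), the empty cup at the back at (326,157), the shaker at the front, the bar at (314,175), and the arrow tip at about (318,236).

```bash
cat > m.py <<'E'
from h import *
np.set_printoptions(precision=4,suppress=True)
s=sense();print(s['qpos'],R.from_quat(np.array(s['tool_rot'])[[1,2,3,0]]).as_matrix())
a=snapshot('scene');b=snapshot('top')
print('cap top',at_z(b,(199.3,224),.105))
# turntable edge ellipse fit in top
hsv=cv2.cvtColor(b['frame'],cv2.COLOR_RGB2HSV)
red=((hsv[...,0]<8)|(hsv[...,0]>172))&(hsv[...,1]>150)
for n in('handle_grip','carousel','stand','black_jar','empty_cup'):
    for nm,p in(('s',a),('t',b)):
        for m in trace(p,n)[:1]:
            ys,xs=np.nonzero(m['mask']);print(n,nm,round(m['score'],2),m['rect'],len(xs),xs.mean(),ys.mean())
            if n=='carousel' and nm=='t':
                c,_=cv2.findContours(m['mask'].astype(np.uint8),0,1); c=max(c,key=len)[:,0]
                W=np.array([at_z(b,q,.065)[:2] for q in c])
                from scipy.optimize import least_squares
                r=least_squares(lambda v:np.hypot(*(W-v[:2]).T)-v[2],[.595,-.03,.118],loss='soft_l1',f_scale=.002);print('circle',r.x)
for nm,p in(('s',a),('t',b)):
    hsv=cv2.cvtColor(p['frame'],cv2.COLOR_RGB2HSV)
    red=((hsv[...,0]<8)|(hsv[...,0]>172))&(hsv[...,1]>150)&(hsv[...,2]>80)
    ys,xs=np.nonzero(red);k=(xs>285)&(xs<330)&(ys>215)&(ys<280);xs,ys=xs[k],ys[k]
    W=np.array([at_z(p,(x,y),.006) for x,y in zip(xs,ys)])
    print('arrow',nm,len(xs),W.mean(0),'tip',W[W[:,0].argmin()], xs.min(),xs.max(),ys.min(),ys.max())
    W=W[:,:2]; 
    for ax in([.595,-.03],):
        d=W-ax;print(np.degrees(np.arctan2(d[:,1].mean(),d[:,0].mean())),np.hypot(*d.T).max())
E
python3 m.py
```

```text
[-1.4418  0.3829  0.0439  1.5979 -0.0179  1.1612 -0.0499] [[ 0.2248  0.9744 -0.    ]
 [ 0.9744 -0.2248  0.    ]
 [-0.     -0.     -1.    ]]
cap top [0.4741 0.2876 0.105 ]
handle_grip s 0.7 [304.8, 175.3, 324.1, 189.9] 225 316.4888888888889 183.89333333333335
handle_grip t 0.57 [413.1, 226.1, 434.0, 277.8] 482 421.97302904564316 249.7344398340249
carousel s 0.66 [273.5, 176.4, 358.2, 254.6] 2336 315.5993150684931 227.21875
carousel t 0.67 [274.8, 142.7, 354.1, 226.4] 4193 314.30217028380633 184.14953493918435
circle [ 0.5952 -0.0272  0.1145]
stand s 0.73 [281.2, 246.9, 349.1, 268.3] 870 312.96206896551723 256.42528735632186
stand t 0.62 [312.0, 225.8, 323.7, 237.3] 77 317.961038961039 230.0
black_jar s 0.56 [189.1, 209.4, 204.4, 245.4] 476 197.5903361344538 225.11344537815125
black_jar t 0.7 [189.1, 218.7, 219.6, 232.4] 327 202.03058103975536 224.8256880733945
empty_cup s 0.69 [215.8, 207.6, 235.2, 224.5] 346 225.51156069364163 214.56069364161849
empty_cup t 0.91 [273.7, 147.0, 354.9, 226.2] 4221 314.1203506278133 184.34138829661217
arrow s 111 [ 0.4789 -0.0366  0.006 ] tip [ 0.449 -0.041  0.006] 293 306 259 272
-176.75718333260866 0.14645677154460426
arrow t 79 [ 0.4662 -0.0395  0.006 ] tip [ 0.45   -0.0379  0.006 ] 313 323 224 235
-175.7596669538757 0.14564820611254847
```

```bash
cat > m2.py <<'E'
from h import *
np.set_printoptions(precision=4,suppress=True)
a=snapshot('scene');b=snapshot('top')
def crop(p,x,y,w,h,f): return cv2.resize(p['frame'][y:y+h,x:x+w,::-1],None,fx=f,fy=f,interpolation=cv2.INTER_CUBIC)
A=crop(a,180,200,40,50,8);B=crop(b,180,205,50,50,8)
def cyl(p,im,x0,y0,X,r,z0,z1,col,f=8):
    for z in(z0,z1):
        t=np.linspace(0,2*np.pi,40);q=proj(p,np.c_[X[0]+r*np.cos(t),X[1]+r*np.sin(t),0*t+z])
        q=((q-[x0,y0]+.5)*f).astype(int);cv2.polylines(im,[q],True,col,1)
X=(.478,.2915)
cyl(a,A,180,200,X,.0205,0,.105,(0,0,255));cyl(b,B,180,205,X,.0205,0,.105,(0,0,255))
cv2.imwrite('pics/jar1.png',np.hstack([A,B]))
A=crop(a,265,165,100,110,7);B=crop(b,265,135,100,110,7)
X=(.595,-.028)
for p,im,y0 in((a,A,165),(b,B,135)):
    cyl(p,im,265,y0,X,.118,.065,.065,(0,0,255),7);cyl(p,im,265,y0,X,.007,.07,.182,(255,0,0),7)
    for k in range(4):
        an=np.radians(-23+90*k);cyl(p,im,265,y0,(X[0]+.085*np.cos(an),X[1]+.085*np.sin(an)),.0285,.09,.09,(0,255,0),7)
    an=np.radians(-23);e=np.array([np.cos(an),np.sin(an)]);n=np.array([-e[1],e[0]])
    for z in(.182,.212):
        q=proj(p,[np.r_[X+sx*.007*e+sy*.03*n,z] for sx,sy in((1,1),(1,-1),(-1,-1),(-1,1))]);cv2.polylines(im,[((q-[265,y0]+.5)*7).astype(int)],True,(255,255,0),1)
    for d in(-173,-177,-181):
        u=np.radians(d);q=proj(p,[np.r_[X[0]+r*np.cos(u),X[1]+r*np.sin(u),.004] for r in(.1,.151)]);cv2.polylines(im,[((q-[265,y0]+.5)*7).astype(int)],False,(0,0,0),1)
    
cv2.imwrite('pics/carA.png',A[:,:]);cv2.imwrite('pics/carB.png',B)
E
python3 m2.py; cd pics; python3 -c "
import cv2
for n in 'AB':
    f=cv2.imread(f'car{n}.png');cv2.imwrite(f'car{n}s.png',cv2.resize(f,None,fx=.77,fy=.77,interpolation=cv2.INTER_AREA))"
```

```text
(no output)
```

View pics/jar1.png

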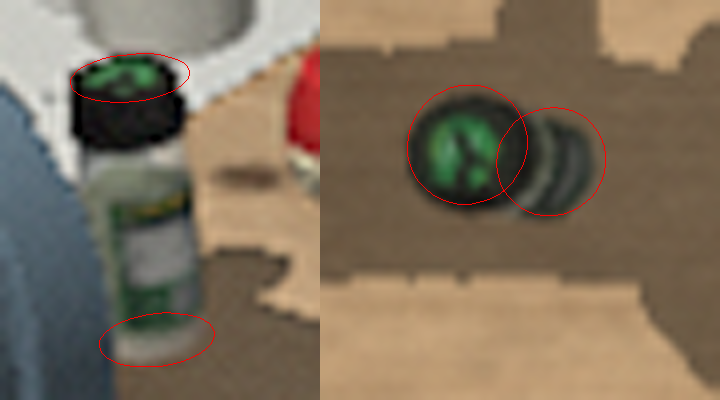

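View pics/carAs.png

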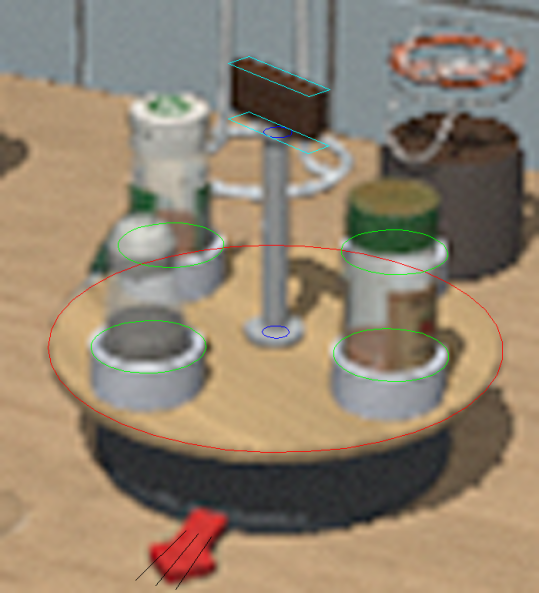

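View pics/carBs.png

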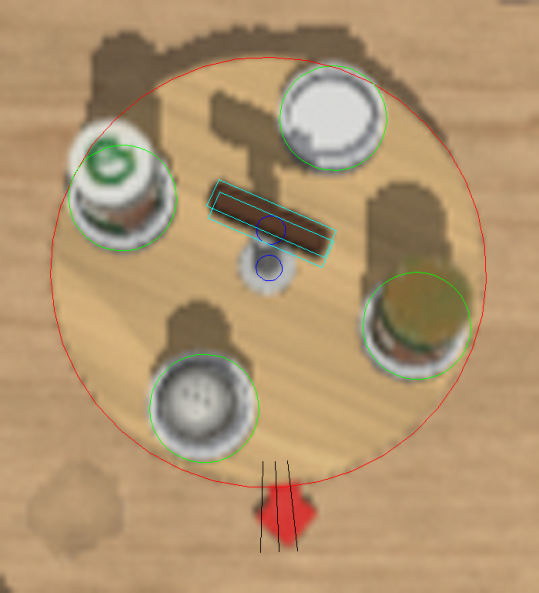

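The overlay fits: jar at about (0.477, 0.291), axis at about (0.595, -0.028), empty cup at -22° and arrow at about -175°. Next I move above the jar.

Request:
carry_out(
  targets=[
    [[-20, 32, 0], [0, 0, 0.02], 1],
    [[-45, 69, 0], [0, 0, 0.04], 1],
    [[-67, 104, 0], [0, 0, 0.06], 1],
    [[-90, 139, 0], [0, 0, 0.08], 1],
    [[-112, 174, 0], [0, 0, 0.1], 1],
    [[-135, 208, 0], [0, 0, 0.12], 1],
    [[-157, 243, 0], [0, 0, 0.14], 1],
    [[-180, 278, 0], [0, 0, 0.157], 1],
    [[-202, 312, 0], [0, 0, 0.157], 1],
    [[-225, 347, 0], [0, 0, 0.157], 1],
    [[-245, 379, 0], [0, 0, 0.157], 1],
    [[-258, 399, 0], [0, 0, 0.157], 1],
  ],
  grip_force=40,
)

```text
clock: 3.1
ee_pos: [0.4805, 0.2873, 0.2429]
tool_rot: [0.001, 0.831, 0.557, 0.001]
contact_force: [0.9, -0.4, -0.6]
grip_width: 0.0853
```

Request:
carry_out(
  targets=[
    [[0, 0, 0], [0, 0, 0], 1],
    [[0, 0, 0], [0, 0, 0], 1],
  ],
)

```text
clock: 3.27
ee_pos: [0.4825, 0.2844, 0.2432]
tool_rot: [0.002, 0.832, 0.554, 0.001]
contact_force: [-0.2, 0.4, 0.4]
grip_width: 0.0853
```

```bash
python3 - <<'E'
from h import *
np.set_printoptions(precision=4,suppress=True)
s=sense();print(s['ee_pos'],s['qpos'],s['contact_force'],s['clock']);M=R.from_quat(np.array(s['tool_rot'])[[1,2,3,0]]).as_matrix();print(M)
print(M.T@(np.array([.477,.291,.057])-s['ee_pos'])*1000)
a=snapshot('scene');b=snapshot('top');save(a,'s1.png');save(b,'t1.png')
cv2.imwrite('pics/c1.png',np.hstack([cv2.resize(p['frame'][y:y+100,150:250,::-1],None,fx=4,fy=4) for p,y in((a,160),(b,170))]))
E
```

```text
[0.4825 0.2844 0.2432] [-0.9013  0.2147  0.3342  1.8315 -0.0745  1.1059  0.6336] [-0.1758  0.3626  0.3812] 3.2667
[[ 0.386   0.9225  0.0035]
 [ 0.9225 -0.386  -0.0017]
 [-0.0002  0.0039 -1.    ]]
[  4.0012  -8.3915 186.2021]
```

View pics/c1.png

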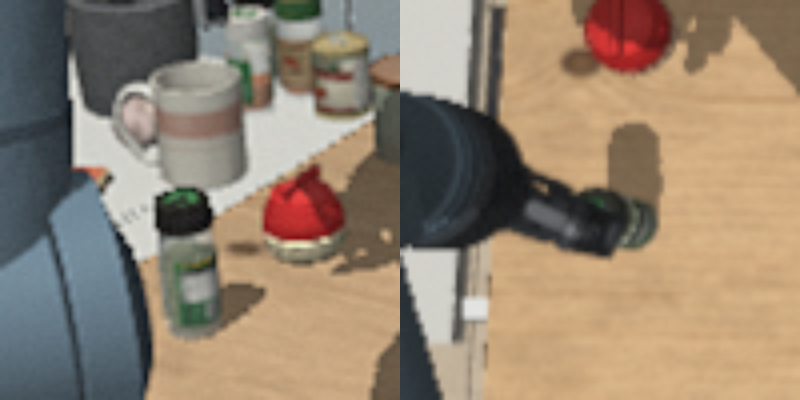

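Request:
carry_out(
  targets=[
    [[4, -8, 20], [0, 0, 0], 1],
    [[4, -8, 45], [0, 0, 0], 1],
    [[4, -8, 70], [0, 0, 0], 1],
    [[4, -8, 85], [0, 0, 0], 1],
    [[4, -8, 85], [0, 0, 0], 1],
    [[4, -8, 100], [0, 0, 0], 1],
    [[4, -8, 125], [0, 0, 0], 1],
    [[4, -8, 150], [0, 0, 0], 1],
    [[4, -8, 172], [0, 0, 0], 1],
    [[4, -8, 184], [0, 0, 0], 1],
    [[4, -8, 186], [0, 0, 0], 1],
    [[4, -8, 186], [0, 0, 0], 1],
  ],
)

```text
clock: 4.37
ee_pos: [0.4735, 0.2963, 0.0569]
tool_rot: [0.0, 0.83, 0.558, 0.0]
contact_force: [-0.6, -0.2, 0.2]
grip_width: 0.0854
```

```bash
python3 - <<'E'
from h import *
np.set_printoptions(precision=4,suppress=True)
s=sense();print(s['ee_pos'],s['contact_force'],s['clock'])
a=snapshot('scene');b=snapshot('top')
cv2.imwrite('pics/c2.png',np.hstack([cv2.resize(p['frame'][y:y+100,150:250,::-1],None,fx=4,fy=4) for p,y in((a,160),(b,170))]))
E
```

```text
[0.4735 0.2963 0.0569] [-0.5959 -0.2231  0.2336] 4.3667
```

View pics/c2.png

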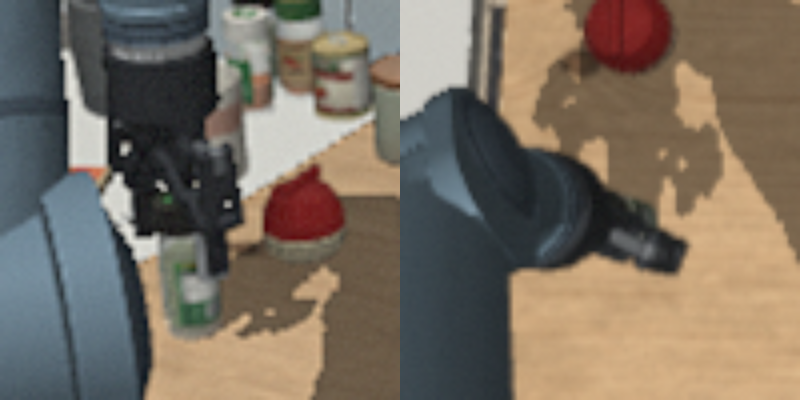

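The jar is standing between the open fingers. I shift a few mm to centre, then close.

Request:
carry_out(
  targets=[
    [[-3, 5, 0], [0, 0, 0], 1],
    [[-3, 5, 0], [0, 0, 0], 1],
    [[-3, 5, 0], [0, 0, 0], 0.3],
    [[-3, 5, 0], [0, 0, 0], 0],
    [[-3, 5, 0], [0, 0, 0], -0.3],
    [[-3, 5, 0], [0, 0, 0], -1],
    [[-3, 5, 0], [0, 0, 0], -1],
    [[-3, 5, 0], [0, 0, 0], -1],
    [[-3, 5, 0], [0, 0, 0], -1],
    [[-3, 5, 0], [0, 0, 0], -1],
  ],
  grip_force=40,
)

```text
clock: 5.3
ee_pos: [0.4786, 0.2919, 0.0587]
tool_rot: [0.0, 0.83, 0.558, 0.002]
contact_force: [-0.7, -0.5, 4.1]
grip_width: 0.0393
```

Request:
carry_out(
  targets=[
    [[0, 0, -8], [0, 0, 0], -1],
    [[0, 0, -25], [0, 0, 0], -1],
    [[0, 0, -50], [0, 0, 0], -1],
    [[0, 0, -80], [0, 0, 0], -1],
    [[0, 0, -110], [0, 0, 0], -1],
    [[0, 0, -140], [0, 0, 0], -1],
    [[0, 0, -170], [0, 0, 0], -1],
    [[0, 0, -200], [0, 0, 0], -1],
    [[0, 0, -222], [0, 0, 0], -1],
    [[0, 0, -235], [0, 0, 0], -1],
    [[0, 0, -235], [0, 0, 0], -1],
    [[0, 0, -235], [0, 0, 0], -1],
  ],
)

```text
clock: 6.3
ee_pos: [0.4777, 0.2916, 0.2939]
tool_rot: [0.0, 0.83, 0.558, 0.003]
contact_force: [-0.2, -0.5, -1.7]
grip_width: 0.0394
```

```bash
python3 - <<'E'
from h import *
np.set_printoptions(precision=4,suppress=True)
s=sense();print(s['ee_pos'],s['qpos'],s['contact_force'],s['clock'],s['grip_width']);M=R.from_quat(np.array(s['tool_rot'])[[1,2,3,0]]).as_matrix();print(M)
print(M.T@(np.array([.674,-.061,s['ee_pos'][2]])-s['ee_pos'])*1000)
a=snapshot('scene');b=snapshot('top')
cv2.imwrite('pics/c3.png',np.hstack([cv2.resize(p['frame'][y:y+130,150:280,::-1],None,fx=3,fy=3) for p,y in((a,110),(b,170))]))
E
```

```text
[0.4777 0.2916 0.2939] [-0.9201  0.1666  0.3343  1.7762 -0.0581  1.2032  0.6135] [-0.1603 -0.5073 -1.6775] 6.3 0.03944047133400606
[[ 0.3782  0.9257  0.0044]
 [ 0.9257 -0.3782  0.0027]
 [ 0.0042  0.0031 -1.    ]]
[-252.1386  315.0838   -0.0946]
```

View pics/c3.png

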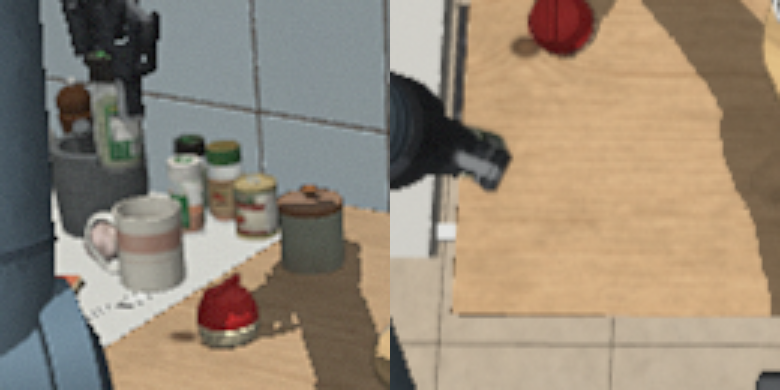

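Request:
carry_out(
  targets=[
    [[-8, 10, 0], [0, 0, 0], -1],
    [[-22, 28, 0], [0, 0, 0], -1],
    [[-42, 53, 0], [0, 0, 0], -1],
    [[-64, 80, 0], [0, 0, 0], -1],
    [[-86, 107, 0], [0, 0, 0], -1],
    [[-108, 135, 0], [0, 0, 0], -1],
    [[-130, 162, 0], [0, 0, 0], -1],
    [[-152, 190, 0], [0, 0, 0], -1],
    [[-174, 217, 0], [0, 0, 0], -1],
    [[-196, 245, 0], [0, 0, 0], -1],
    [[-216, 270, 0], [0, 0, 0], -1],
    [[-232, 290, 0], [0, 0, 0], -1],
  ],
)

```text
clock: 7.4
ee_pos: [0.657, -0.0387, 0.2901]
tool_rot: [0.001, 0.831, 0.556, -0.002]
contact_force: [0.4, -0.0, -1.3]
grip_width: 0.0397
```

```bash
cat > st.py <<'E'
from h import *
import sys
np.set_printoptions(precision=4,suppress=True)
s=sense();print(s['ee_pos'],s['qpos'],s['contact_force'],s['clock'],s['grip_width']);M=R.from_quat(np.array(s['tool_rot'])[[1,2,3,0]]).as_matrix();print(M)
t=np.array(eval(sys.argv[1]))
if len(t)==2:t=np.r_[t,s['ee_pos'][2]]
print(M.T@(t-s['ee_pos'])*1000, 'yaw',np.degrees(np.arctan2(M[1,0],M[0,0])),'tilt fix rotvec',M.T@np.cross(M[:,2],[0,0,-1]))
if len(sys.argv)>2:
    a=snapshot('scene');b=snapshot('top');n=sys.argv[2]
    cv2.imwrite(f'pics/{n}.png',np.hstack([cv2.resize(p['frame'][y:y+130,250:380,::-1],None,fx=3,fy=3,interpolation=cv2.INTER_CUBIC) for p,y in((a,int(sys.argv[3]) if len(sys.argv)>3 else 120),(b,120))]))
E
python3 st.py "[.674,-.061]" c4 100
```

```text
[ 0.657  -0.0387  0.2901] [-0.4137  0.3981  0.5404  1.5415 -0.2075  1.2619  1.3348] [ 0.3888 -0.007  -1.3304] 7.4 0.03973710118263675
[[ 0.3817  0.9243 -0.0019]
 [ 0.9243 -0.3817 -0.0031]
 [-0.0036 -0.0006 -1.    ]]
[-14.154   24.2177   0.0367] yaw 67.55840425987631 tilt fix rotvec [-0.0006  0.0036  0.    ]
```

View pics/c4.png

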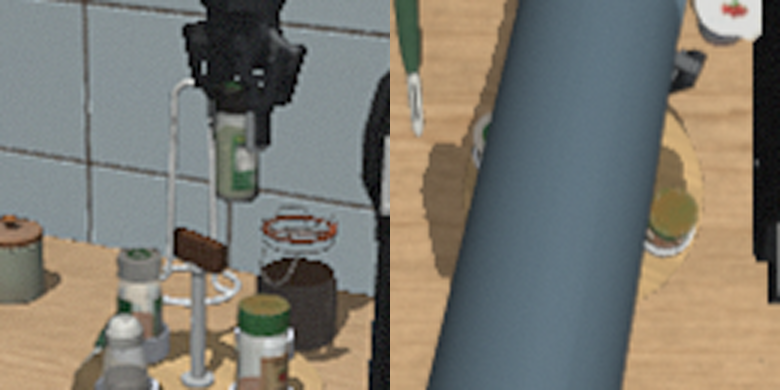

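Request:
carry_out(
  targets=[
    [[-7, 12, 0], [0, 0.003, 0], -1],
    [[-12, 20, 0], [0, 0.003, 0], -1],
    [[-14, 24, 0], [0, 0.003, 0], -1],
    [[-14, 24, 0], [0, 0.003, 0], -1],
    [[-14, 24, 0], [0, 0.003, 0], -1],
    [[-14, 24, 0], [0, 0.003, 0], -1],
  ],
)

```text
clock: 8.0
ee_pos: [0.6736, -0.0637, 0.2902]
tool_rot: [0.001, 0.833, 0.554, -0.001]
contact_force: [-0.3, -1.0, -0.6]
grip_width: 0.04
```

```bash
python3 st.py "[.674,-.061]" c5 100
```

```text
[ 0.6736 -0.0637  0.2902] [-0.3661  0.437   0.5441  1.4931 -0.2278  1.2757  1.3766] [-0.2504 -1.0212 -0.5557] 8.0 0.03999669198858568
[[ 0.3865  0.9223 -0.0005]
 [ 0.9223 -0.3865 -0.003 ]
 [-0.003   0.0008 -1.    ]]
[ 2.5921 -0.7056 -0.0082] yaw 67.26192466630454 tilt fix rotvec [0.0008 0.003  0.    ]
```

View pics/c5.png

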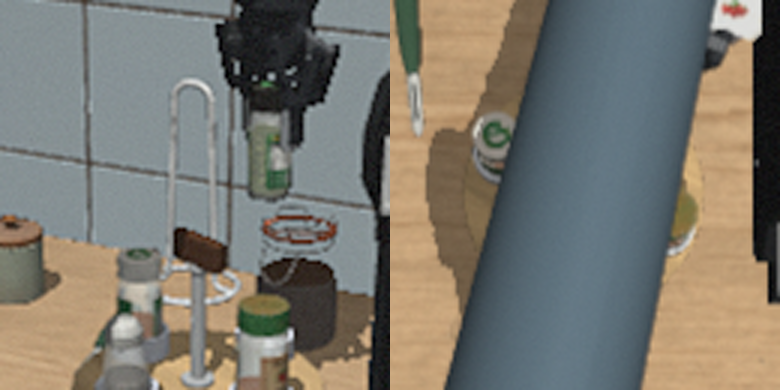

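Request:
carry_out(
  targets=[
    [[2, -1, 10], [0, 0.003, 0], -1],
    [[2, -1, 28], [0, 0.003, 0], -1],
    [[2, -1, 50], [0, 0.003, 0], -1],
    [[2, -1, 72], [0, 0.003, 0], -1],
    [[2, -1, 94], [0, 0.003, 0], -1],
    [[2, -1, 108], [0, 0.003, 0], -1],
    [[2, -1, 118], [0, 0.003, 0], -1],
    [[2, -1, 120], [0, 0.003, 0], -1],
    [[2, -1, 120], [0, 0.003, 0], -1],
    [[2, -1, 120], [0, 0.003, 0], -1],
  ],
)

```text
clock: 8.93
ee_pos: [0.6745, -0.062, 0.1716]
tool_rot: [0.001, 0.833, 0.554, 0.001]
contact_force: [0.2, -0.3, -0.5]
grip_width: 0.0401
```

```bash
python3 st.py "[.674,-.061]"; cat > ov.py <<'E'
from h import *
import sys
a=snapshot('scene')
x0,y0,f=290,150,8
im=cv2.resize(a['frame'][y0:y0+75,x0:x0+75,::-1],None,fx=f,fy=f,interpolation=cv2.INTER_CUBIC)
s=sense();e=s['ee_pos']
def circ(X,r,z,col):
    t=np.linspace(0,2*np.pi,40);q=proj(a,np.c_[X[0]+r*np.cos(t),X[1]+r*np.sin(t),0*t+z]);cv2.polylines(im,[((q-[x0,y0]+.5)*f).astype(int)],True,col,1)
z0=e[2]-.0587
circ(e,.0205,z0,(0,0,255));circ(e,.0205,z0+.105,(0,0,255))
circ((.674,-.061),.0285,.09,(0,255,0))
circ((.674,-.061),.0285,.068,(0,255,0))
cv2.imwrite('pics/'+sys.argv[1]+'.png',im)
E
python3 ov.py o1
```

```text
[ 0.6745 -0.062   0.1716] [-0.3419  0.5376  0.5058  1.6086 -0.287   1.0666  1.4171] [ 0.1846 -0.2968 -0.5354] 8.9333 0.04011204179974169
[[ 0.3863  0.9224  0.0033]
 [ 0.9224 -0.3863 -0.0006]
 [ 0.0007  0.0033 -1.    ]]
[ 0.6775 -0.8485 -0.0023] yaw 67.27665033818205 tilt fix rotvec [ 0.0033 -0.0007 -0.    ]
```

View pics/o1.png

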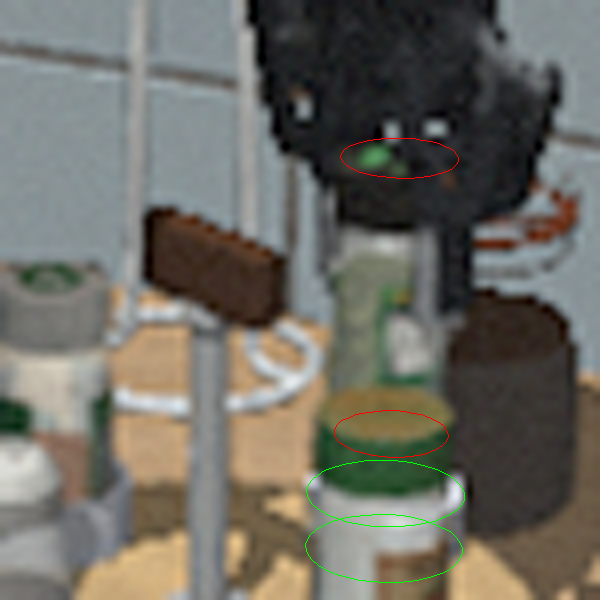

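Request:
carry_out(
  targets=[
    [[0, 0, 5], [0.003, 0, 0], -1],
    [[0, 0, 10], [0.003, 0, 0], -1],
    [[0, 0, 15], [0.003, 0, 0], -1],
    [[0, 0, 20], [0.003, 0, 0], -1],
    [[0, 0, 24], [0.003, 0, 0], -1],
    [[0, 0, 28], [0.003, 0, 0], -1],
    [[0, 0, 28], [0.003, 0, 0], -1],
  ],
)

```text
clock: 9.57
ee_pos: [0.6745, -0.0619, 0.1428]
tool_rot: [-0.0, 0.833, 0.554, 0.0]
contact_force: [-0.3, 1.3, -1.6]
grip_width: 0.0398
```

```bash
python3 st.py "[.674,-.061]"; python3 ov.py o2
```

```text
[ 0.6745 -0.0619  0.1428] [-0.3314  0.5704  0.4927  1.625  -0.3045  1.0231  1.4294] [-0.3163  1.3001 -1.6021] 9.5667 0.03979584444344473
[[ 0.3863  0.9224  0.0003]
 [ 0.9224 -0.3863  0.0006]
 [ 0.0006  0.     -1.    ]]
[ 0.6047 -0.8356  0.0003] yaw 67.27551283945563 tilt fix rotvec [ 0.     -0.0006 -0.    ]
```

View pics/o2.png

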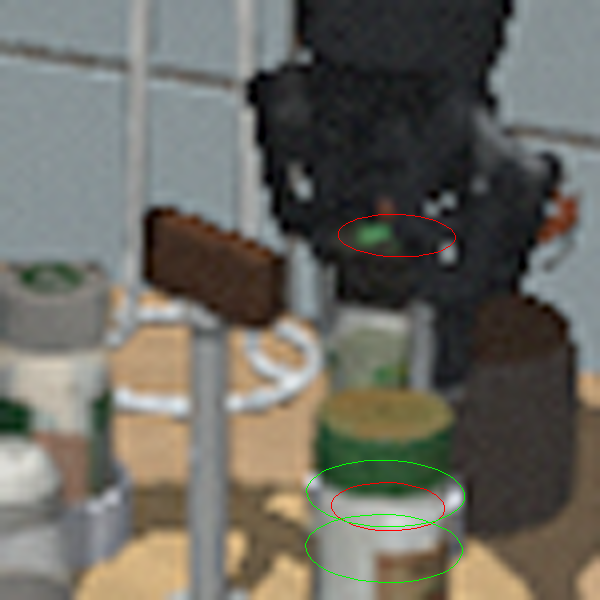

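No resistance, and the jar bottom is below the rim. I lower the rest of the way.

Request:
carry_out(
  targets=[
    [[0, 0, 4], [0, 0, 0], -1],
    [[0, 0, 8], [0, 0, 0], -1],
    [[0, 0, 11], [0, 0, 0], -1],
    [[0, 0, 13], [0, 0, 0], -1],
    [[0, 0, 15], [0, 0, 0], -1],
    [[0, 0, 15], [0, 0, 0], -1],
  ],
)

```text
clock: 10.12
ee_pos: [0.6745, -0.0618, 0.1279]
tool_rot: [-0.0, 0.833, 0.554, 0.0]
contact_force: [-0.3, -0.3, -0.4]
grip_width: 0.0396
```

Request:
carry_out(
  targets=[
    [[0, 0, 1], [0, 0, 0], -1],
    [[0, 0, 2], [0, 0, 0], -1],
    [[0, 0, 2], [0, 0, 0], -1],
  ],
)

```text
clock: 10.37
ee_pos: [0.6747, -0.062, 0.1268]
tool_rot: [-0.0, 0.833, 0.554, 0.0]
contact_force: [-1.0, 0.2, 4.0]
grip_width: 0.0396
```

Request:
carry_out(
  targets=[
    [[0, 0, 0], [0, 0, 0], 0.1],
    [[0, 0, 0], [0, 0, 0], 0.3],
    [[0, 0, 0], [0, 0, 0], 0.6],
    [[0, 0, 0], [0, 0, 0], 0.6],
    [[0, 0, 0], [0, 0, 0], 0.6],
    [[0, 0, 0], [0, 0, 0], 0.6],
  ],
)

```text
clock: 10.87
ee_pos: [0.6747, -0.062, 0.1267]
tool_rot: [-0.0, 0.833, 0.554, 0.0]
contact_force: [0.2, -0.6, -0.5]
grip_width: 0.0683
```

Request:
carry_out(
  targets=[
    [[0, 0, -6], [0, 0, 0], 0.6],
    [[0, 0, -18], [0, 0, 0], 0.6],
    [[0, 0, -38], [0, 0, 0], 0.6],
    [[0, 0, -60], [0, 0, 0], 0.6],
    [[0, 0, -90], [0, 0, 0], 0.6],
    [[0, 0, -120], [0, 0, 0], 0.6],
    [[0, 0, -150], [0, 0, 0], 0.6],
    [[0, 0, -165], [0, 0, 0], 0.6],
    [[0, 0, -165], [0, 0, 0], 0.6],
    [[0, 0, -165], [0, 0, 0], 0.6],
  ],
)

```text
clock: 11.7
ee_pos: [0.6754, -0.0625, 0.2941]
tool_rot: [0.001, 0.833, 0.554, 0.002]
contact_force: [-0.9, 0.9, -0.8]
grip_width: 0.0685
```

```bash
python3 st.py "[.595,-.028,.205]" c6 140
```

```text
[ 0.6754 -0.0625  0.2941] [-0.3663  0.435   0.545   1.4875 -0.2316  1.279   1.377 ] [-0.9471  0.8583 -0.7593] 11.7 0.06849395478199613
[[ 0.3866  0.9222  0.0044]
 [ 0.9222 -0.3866  0.0008]
 [ 0.0025  0.0037 -1.    ]]
[  0.5378 -87.8802  88.7721] yaw 67.25445156292113 tilt fix rotvec [ 0.0037 -0.0025  0.    ]
```

View pics/c6.png

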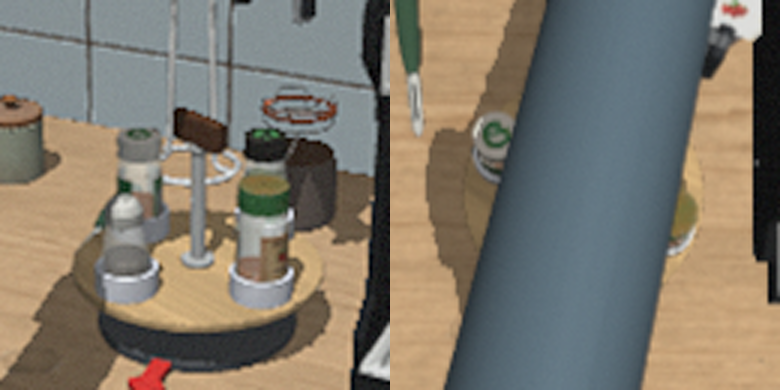

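The jar stands upright and released in the cup, with its black cap at about (338,188) in the scene view. Next I turn the gripper ~91° counter-clockwise, so the later clockwise turn stays within joint 7's range, and move above the bar.

Request:
carry_out(
  targets=[
    [[0, -4, 0], [0, 0, -0.08], 0.2],
    [[0, -11, 0], [0, 0, -0.18], 0.2],
    [[0, -19, 0], [0, 0, -0.29], 0],
    [[0, -27, 0], [0, 0, -0.4], 0],
    [[0, -35, 0], [0, 0, -0.51], 0],
    [[0, -43, 0], [0, 0, -0.62], 0],
    [[0, -51, 0], [0, 0, -0.73], 0],
    [[0, -59, 0], [0, 0, -0.84], 0],
    [[0, -67, 0], [0, 0, -0.95], 0],
    [[0, -75, 0], [0, 0, -1.06], 0],
    [[0, -83, 0], [0, 0, -1.17], 0],
    [[0, -88, 0], [0, 0, -1.28], 0],
  ],
)

```text
clock: 12.8
ee_pos: [0.5906, -0.0273, 0.2884]
tool_rot: [-0.003, 0.334, 0.942, -0.001]
contact_force: [0.9, 0.4, -0.2]
grip_width: 0.0426
```

```bash
python3 st.py "[.595,-.028]"
```

```text
[ 0.5906 -0.0273  0.2884] [-0.3022  0.2431  0.3295  1.7004 -0.084   1.2184  2.508 ] [ 0.9463  0.35   -0.2437] 12.8 0.04262277641582693
[[-0.7766  0.63   -0.0065]
 [ 0.63    0.7766  0.001 ]
 [ 0.0057 -0.0033 -1.    ]]
[-3.8661  2.2415 -0.0295] yaw 140.95193853489033 tilt fix rotvec [-0.0033 -0.0057  0.    ]
```

Request:
carry_out(
  targets=[
    [[-4, 2, 0], [0, 0, 0.1], 0],
    [[-4, 2, 0], [0, 0, 0.22], 0],
    [[-4, 2, 0], [0, 0, 0.34], 0],
    [[-4, 2, 0], [0, 0, 0.46], 0],
    [[-4, 2, 0], [0, 0, 0.58], 0],
    [[-4, 2, 0], [0, 0, 0.7], 0],
    [[-4, 2, 0], [0, 0, 0.82], 0],
    [[-4, 2, 0], [0, 0, 0.94], 0],
    [[-4, 2, 0], [0, 0, 1.06], 0],
    [[-4, 2, 0], [0, 0, 1.18], 0],
    [[-4, 2, 0], [0, 0, 1.3], 0],
    [[-4, 2, 0], [0, 0, 1.42], 0],
  ],
)

```text
clock: 13.8
ee_pos: [0.5936, -0.028, 0.2861]
tool_rot: [-0.003, 0.869, 0.494, -0.005]
contact_force: [-0.6, 0.4, -0.2]
grip_width: 0.0432
```

Request:
carry_out(
  targets=[
    [[0, 0, 0], [0, 0, 0.12], 0],
    [[0, 0, 0], [0, 0, 0.24], 0],
    [[0, 0, 0], [0, 0, 0.36], 0],
    [[0, 0, 0], [0, 0, 0.48], 0],
    [[0, 0, 0], [0, 0, 0.6], 0],
    [[0, 0, 0], [0, 0, 0.72], 0],
    [[0, 0, 0], [0, 0, 0.84], 0],
    [[0, 0, 0], [0, 0, 0.96], 0],
    [[0, 0, 0], [0, 0, 1.08], 0],
    [[0, 0, 0], [0, 0, 1.18], 0],
    [[0, 0, 0], [0, 0, 1.26], 0],
    [[0, 0, 0], [0, 0, 1.3], 0],
  ],
)

```text
clock: 14.8
ee_pos: [0.5922, -0.0278, 0.2839]
tool_rot: [0.001, 0.991, -0.134, -0.007]
contact_force: [-0.6, 1.2, -0.2]
grip_width: 0.0427
```

```bash
python3 st.py "[.595,-.028]" c7 140
```

```text
[ 0.5922 -0.0278  0.2839] [-0.6157  0.2978  0.7209  1.7096 -0.2057  1.2274 -0.113 ] [-0.5656  1.1906 -0.1702] 14.8 0.04268947597432513
[[ 0.9639 -0.2657 -0.015 ]
 [-0.2657 -0.9641 -0.0001]
 [-0.0144  0.0041 -0.9999]]
[ 2.7346 -0.527  -0.0416] yaw -15.411243201656076 tilt fix rotvec [ 0.0041  0.0144 -0.    ]
```

View pics/c7.png

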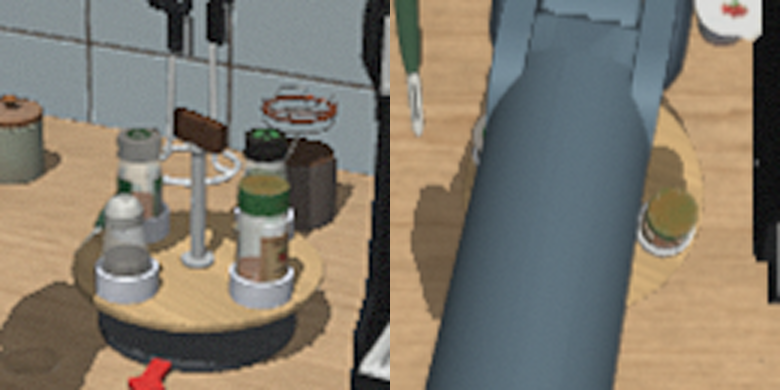

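Request:
carry_out(
  targets=[
    [[3, -1, 0], [0.004, 0.014, 0.06], 0],
    [[3, -1, 0], [0.004, 0.014, 0.11], 0],
    [[3, -1, 0], [0.004, 0.014, 0.11], 0],
    [[3, -1, 0], [0.004, 0.014, 0.11], 0],
    [[3, -1, 0], [0.004, 0.014, 0.11], 0],
  ],
)

```text
clock: 15.32
ee_pos: [0.5952, -0.0276, 0.2835]
tool_rot: [0.001, 0.983, -0.186, -0.001]
contact_force: [0.7, -0.5, 0.5]
grip_width: 0.0428
```

```bash
python3 st.py "[.595,-.028,.193]"
```

```text
[ 0.5952 -0.0276  0.2835] [-0.6315  0.2982  0.7386  1.7139 -0.2117  1.2128 -0.2137] [ 0.6947 -0.4599  0.5085] 15.3167 0.042763465674109304
[[ 0.9309 -0.3652 -0.0012]
 [-0.3652 -0.9309 -0.0009]
 [-0.0008  0.0013 -1.    ]]
[ 0.0656  0.3551 90.5055] yaw -21.417435798762327 tilt fix rotvec [ 0.0013  0.0008 -0.    ]
```

Down over the bar, keeping the opening at about 43 mm.

Request:
carry_out(
  targets=[
    [[0, 0, 10], [0, 0, 0], 0],
    [[0, 0, 30], [0, 0, 0], 0],
    [[0, 0, 50], [0, 0, 0], 0],
    [[0, 0, 65], [0, 0, 0], 0],
    [[0, 0, 78], [0, 0, 0], 0],
    [[0, 0, 86], [0, 0, 0], 0],
    [[0, 0, 90], [0, 0, 0], 0],
    [[0, 0, 90], [0, 0, 0], 0],
    [[0, 0, 90], [0, 0, 0], 0],
  ],
)

```text
clock: 16.07
ee_pos: [0.5955, -0.0278, 0.1939]
tool_rot: [0.001, 0.983, -0.186, -0.0]
contact_force: [0.1, 0.3, -0.2]
grip_width: 0.0427
```

```bash
python3 st.py "[.595,-.028,.193]" c8 130
```

```text
[ 0.5955 -0.0278  0.1939] [-0.5907  0.394   0.7015  1.8039 -0.2886  1.0489 -0.155 ] [ 0.0536  0.2915 -0.1914] 16.0667 0.04270225867470393
[[ 0.931  -0.3651 -0.0003]
 [-0.3651 -0.931  -0.001 ]
 [ 0.0001  0.0011 -1.    ]]
[-0.4061  0.3664  0.9219] yaw -21.4149974078607 tilt fix rotvec [ 0.0011 -0.0001 -0.    ]
```

View pics/c8.png

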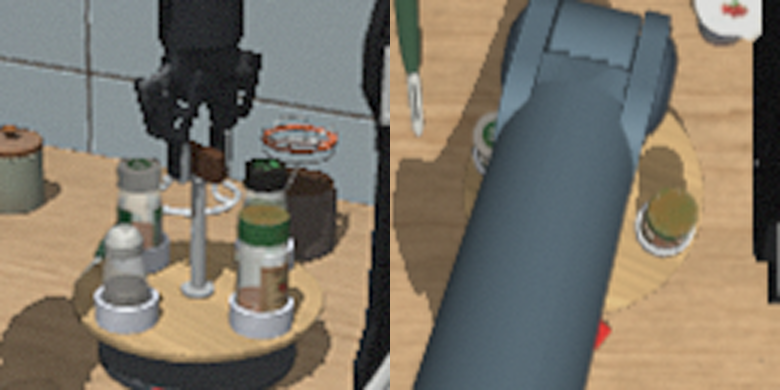

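Request:
carry_out(
  targets=[
    [[0, 0, 0], [0, 0, 0], -0.3],
    [[0, 0, 0], [0, 0, 0], -0.5],
    [[0, 0, 0], [0, 0, 0], -0.7],
    [[0, 0, 0], [0, 0, 0], -1],
    [[0, 0, 0], [0, 0, 0], -1],
    [[0, 0, 0], [0, 0, 0], -1],
    [[0, 0, 0], [0, 0, 0], -1],
  ],
  grip_force=40,
)

```text
clock: 16.75
ee_pos: [0.5971, -0.028, 0.1956]
tool_rot: [0.0, 0.983, -0.186, 0.002]
contact_force: [2.0, -1.0, 3.8]
grip_width: 0.0137
```

```bash
python3 st.py "[.595,-.028,.193]"
```

```text
[ 0.5971 -0.028   0.1956] [-0.5908  0.3927  0.7021  1.8016 -0.2885  1.0483 -0.155 ] [ 1.9758 -1.0265  3.8275] 16.75 0.0137403866083342
[[ 0.931  -0.365   0.0036]
 [-0.365  -0.931  -0.0009]
 [ 0.0037 -0.0005 -1.    ]]
[-1.9623  0.8062  2.5661] yaw -21.40899478727169 tilt fix rotvec [-0.0005 -0.0037  0.    ]
```

Bar gripped (13.7 mm). I turn the first 45° clockwise gently and check the forces.

Request:
carry_out(
  targets=[
    [[0, 0, 0], [0, 0, 0.03], -1],
    [[0, 0, 0], [0, 0, 0.08], -1],
    [[0, 0, 0], [0, 0, 0.15], -1],
    [[0, 0, 0], [0, 0, 0.22], -1],
    [[0, 0, 0], [0, 0, 0.29], -1],
    [[0, 0, 0], [0, 0, 0.36], -1],
    [[0, 0, 0], [0, 0, 0.43], -1],
    [[0, 0, 0], [0, 0, 0.5], -1],
    [[0, 0, 0], [0, 0, 0.57], -1],
    [[0, 0, 0], [0, 0, 0.64], -1],
    [[0, 0, 0], [0, 0, 0.71], -1],
    [[0, 0, 0], [0, 0, 0.77], -1],
  ],
)

```text
clock: 17.75
ee_pos: [0.5963, -0.0271, 0.1956]
tool_rot: [-0.0, 0.841, -0.542, 0.0]
contact_force: [-2.0, 1.2, 5.1]
grip_width: 0.0135
```

```bash
python3 st.py "[.596,-.028]" c9 130; python3 -c "
from rig import *
s=sense();print(s['wrist_torque'])"
```

```text
[ 0.5963 -0.0271  0.1956] [-0.7123  0.4415  0.8683  1.8066 -0.3814  1.0694 -0.849 ] [-2.0404  1.1543  5.1234] 17.75 0.01350113793182887
[[ 0.413  -0.9107  0.0012]
 [-0.9107 -0.413   0.0001]
 [ 0.0003 -0.0011 -1.    ]]
[ 0.6716  0.5876 -0.0004] yaw -65.60467720080159 tilt fix rotvec [-0.0011 -0.0003  0.    ]
[ 0.15444307  0.32056345 -0.06130215]
```

View pics/c9.png

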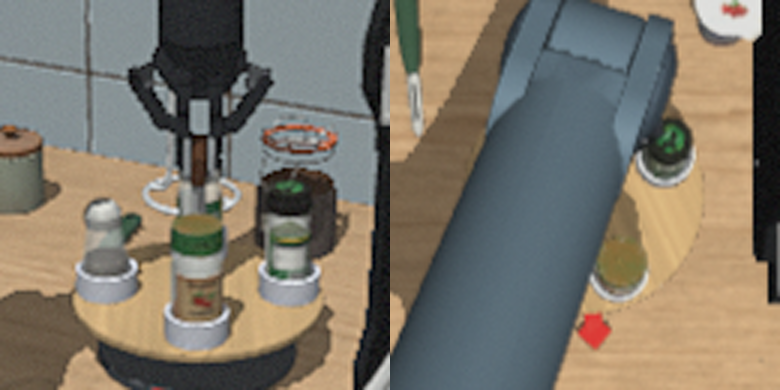

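Request:
carry_out(
  targets=[
    [[0, 0, 0], [0, 0, 0.04], -1],
    [[0, 0, 0], [0, 0, 0.11], -1],
    [[0, 0, 0], [0, 0, 0.18], -1],
    [[0, 0, 0], [0, 0, 0.26], -1],
    [[0, 0, 0], [0, 0, 0.34], -1],
    [[0, 0, 0], [0, 0, 0.42], -1],
    [[0, 0, 0], [0, 0, 0.5], -1],
    [[0, 0, 0], [0, 0, 0.58], -1],
    [[0, 0, 0], [0, 0, 0.66], -1],
    [[0, 0, 0], [0, 0, 0.74], -1],
    [[0, 0, 0], [0, 0, 0.82], -1],
    [[0, 0, 0], [0, 0, 0.88], -1],
  ],
)

```text
clock: 18.85
ee_pos: [0.5962, -0.0258, 0.1956]
tool_rot: [0.0, -0.53, 0.848, 0.001]
contact_force: [-0.4, 1.9, 2.7]
grip_width: 0.0135
```

Request:
carry_out(
  targets=[
    [[0, 0, 0], [0, 0, 0.06], -1],
    [[0, 0, 0], [0, 0, 0.12], -1],
    [[0, 0, 0], [0, 0, 0.18], -1],
    [[0, 0, 0], [0, 0, 0.24], -1],
    [[0, 0, 0], [0, 0, 0.28], -1],
    [[0, 0, 0], [0, 0, 0.3], -1],
    [[0, 0, 0], [0, 0, 0.3], -1],
  ],
)

```text
clock: 19.43
ee_pos: [0.5965, -0.0253, 0.1956]
tool_rot: [0.001, -0.398, 0.917, 0.001]
contact_force: [0.2, 1.5, 2.8]
grip_width: 0.0134
```

```bash
python3 st.py "[.596,-.028]" c10 130
```

```text
[ 0.5965 -0.0253  0.1956] [-0.88    0.5772  1.1376  1.8113 -0.5799  1.1354 -1.8675] [0.2114 1.5383 2.8221] 19.4333 0.013448823322728839
[[-0.6836 -0.7299  0.0004]
 [-0.7299  0.6836  0.0017]
 [-0.0015  0.0009 -1.    ]]
[ 2.2786 -1.5065 -0.0047] yaw -133.12390344083735 tilt fix rotvec [ 0.0009  0.0015 -0.    ]
```

View pics/c10.png

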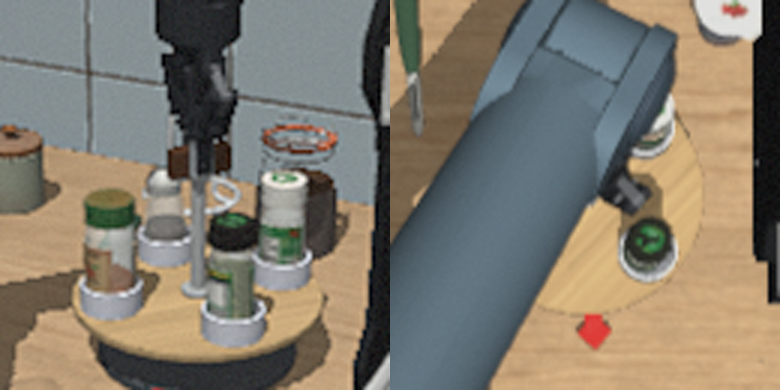

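Joint 7 is at -1.87 with only ~42° to go, so one grasp suffices. Continuing in part.

Request:
carry_out(
  targets=[
    [[0, 0, 0], [0, 0, 0.04], -1],
    [[0, 0, 0], [0, 0, 0.1], -1],
    [[0, 0, 0], [0, 0, 0.16], -1],
    [[0, 0, 0], [0, 0, 0.22], -1],
    [[0, 0, 0], [0, 0, 0.28], -1],
    [[0, 0, 0], [0, 0, 0.34], -1],
    [[0, 0, 0], [0, 0, 0.4], -1],
    [[0, 0, 0], [0, 0, 0.46], -1],
    [[0, 0, 0], [0, 0, 0.5], -1],
    [[0, 0, 0], [0, 0, 0.5], -1],
  ],
)

```text
clock: 20.37
ee_pos: [0.5971, -0.0249, 0.1956]
tool_rot: [0.001, -0.159, 0.987, 0.001]
contact_force: [3.0, 1.4, 2.4]
grip_width: 0.0133
```

```bash
python3 st.py "[.596,-.028]" c11 130
```

```text
[ 0.5971 -0.0249  0.1956] [-0.9302  0.6592  1.2451  1.8122 -0.6808  1.1813 -2.2887] [2.9822 1.4293 2.3537] 20.3667 0.013296427030208637
[[-0.9497 -0.3132  0.0018]
 [-0.3132  0.9497  0.0021]
 [-0.0023  0.0014 -1.    ]]
[ 2.0376 -2.5831 -0.0083] yaw -161.74723153647633 tilt fix rotvec [0.0014 0.0023 0.    ]
```

View pics/c11.png

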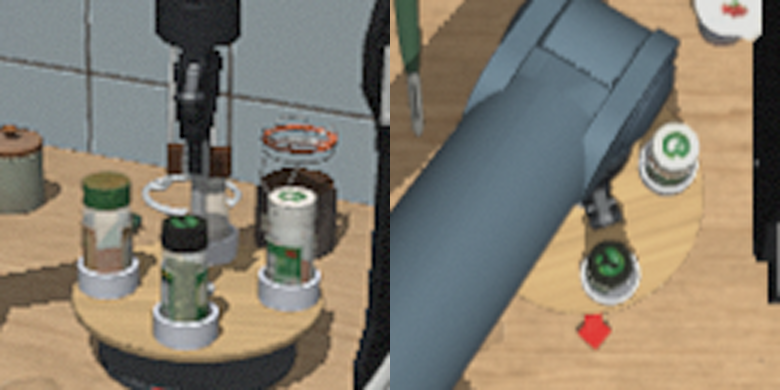

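```bash
cat > fit.py <<'E'
from h import *
from scipy.optimize import minimize
from scipy.ndimage import map_coordinates
np.set_printoptions(precision=4,suppress=True)
b=snapshot('top');a=snapshot('scene');f0=cv2.imread('pics/t0.png')[:,:,::-1];s0=cv2.imread('pics/s0.png')[:,:,::-1]
def mk(f):
    g=cv2.cvtColor(np.ascontiguousarray(f),cv2.COLOR_RGB2LAB).astype(np.float32);g=cv2.GaussianBlur(g,(0,0),.7)
    return np.sqrt(sum(cv2.Sobel(g[...,i],cv2.CV_32F,dx,1-dx)**2 for i in range(3) for dx in(0,1)))
t=np.linspace(0,2*np.pi,180)
def circ(x,y,r,z): return np.c_[x+r*np.cos(t),y+r*np.sin(t),0*t+z]
def val(G,p,P): q=proj(p,P);return map_coordinates(G,[q[:,1],q[:,0]],order=1).mean()
def score(G,p,x,y,th,ks):
    v=val(G,p,circ(x,y,.118,.065))*1.5
    for k in ks:
        c=th+k*np.pi/2;v+=val(G,p,circ(x+.085*np.cos(c),y+.085*np.sin(c),.0285,.09))
    return v
def best(G,p,th0,ks,xy=None):
    bst=None
    for dx in (np.arange(-6,7,2)*1e-3 if xy is None else [0]):
        for dy in (np.arange(-6,7,2)*1e-3 if xy is None else [0]):
            for d in np.radians(np.arange(-8,9,2)):
                x,y=(.595,-.028) if xy is None else xy
                v=score(G,p,x+dx,y+dy,th0+d,ks)
                if bst is None or v>bst[0]:bst=(v,x+dx,y+dy,th0+d)
    r=minimize(lambda u:-score(G,p,u[0]*1e-3,u[1]*1e-3,u[2]*1e-2,ks),[bst[1]*1e3,bst[2]*1e3,bst[3]*1e2],method='Nelder-Mead')
    return r.x[0]/1e3,r.x[1]/1e3,np.degrees(r.x[2]/100),-r.fun
G0=mk(f0);r0=best(G0,b,np.radians(-22),[0,1,2,3]);print('t0',r0)
th=np.radians(float(__import__('sys').argv[1]))
r1=best(mk(b['frame']),b,th,[0,1]);print('now top',r1)
r2=best(mk(s0),a,np.radians(-22),[0,1,2,3]);print('s0',r2)
r3=best(mk(a['frame']),a,th,[0,1,3]);print('now scene',r3)
for nm,p,r in(('t0',b,r0),('s0',a,r2)):
    f={'t0':f0,'s0':s0}[nm]
    hsv=cv2.cvtColor(np.ascontiguousarray(f),cv2.COLOR_RGB2HSV)
    red=((hsv[...,0]<8)|(hsv[...,0]>172))&(hsv[...,1]>130)&(hsv[...,2]>80)
    ys,xs=np.nonzero(red);k=(xs>285)&(xs<330)&(ys>215)&(ys<280)
    for z in(.0,.004,.012):
        W=np.array([at_z(p,(x,y),z)[:2] for x,y in zip(xs[k],ys[k])])-r[:2]
        c=W.mean(0);d=W[np.argsort(np.hypot(*W.T))[-4:]].mean(0)
        print(nm,z,'arrow centroid',np.degrees(np.arctan2(c[1],c[0])),'tip',np.degrees(np.arctan2(d[1],d[0])),np.hypot(*d))
E
python3 fit.py -163
```

```text
t0 (np.float64(0.5992640142376313), np.float64(-0.02394002843001568), np.float64(-26.099352754693506), np.float64(627.8234252929688))
now top (np.float64(0.5973153538145736), np.float64(-0.023943453766057613), np.float64(-157.1013727282085), np.float64(433.70733642578125))
s0 (np.float64(0.6084451386376749), np.float64(-0.020899756476055686), np.float64(-20.443405601793863), np.float64(818.89306640625))
now scene (np.float64(0.6011330648511019), np.float64(-0.02534621014716546), np.float64(-157.5753250639719), np.float64(641.5069580078125))
t0 0.0 arrow centroid -173.2067704293369 tip -172.85971230896436 0.14949126325207873
t0 0.004 arrow centroid -173.2419876923317 tip -172.89270421246974 0.1495967798693685
t0 0.012 arrow centroid -173.31216804850735 tip -172.95854853866854 0.14980796159288634
s0 0.0 arrow centroid -174.78742670157314 tip -173.60851634234328 0.1514158800111141
s0 0.004 arrow centroid -173.69429580928812 tip -172.7747848187462 0.1573547250379757
s0 0.012 arrow centroid -171.79512917014262 tip -171.28354182622624 0.16932182254545386
```

```bash
cat > ov2.py <<'E'
from h import *
import sys
X=np.array(eval(sys.argv[1]));th=float(sys.argv[2]);ar=float(sys.argv[3]);n=sys.argv[4]
b=snapshot('top');a=snapshot('scene')
if len(sys.argv)>5: b['frame']=cv2.imread('pics/t0.png')[:,:,::-1]; a['frame']=cv2.imread('pics/s0.png')[:,:,::-1]
for nm,p,x0,y0,w in(('t',b,265,140,100),('s',a,265,180,100)):
    f=7;im=cv2.resize(p['frame'][y0:y0+w,x0:x0+w,::-1],None,fx=f,fy=f,interpolation=cv2.INTER_CUBIC)
    im=cv2.resize(im,(590,590)) ;f=5.9
    def pl(P,col,c=True): cv2.polylines(im,[((proj(p,P)-[x0,y0]+.5)*f).astype(int)],c,col,1,cv2.LINE_AA)
    t=np.linspace(0,2*np.pi,60)
    C=lambda x,y,r,z:np.c_[x+r*np.cos(t),y+r*np.sin(t),0*t+z]
    pl(C(X[0],X[1],.118,.065),(0,0,255))
    for k in range(4):
        u=np.radians(th+90*k);pl(C(X[0]+.085*np.cos(u),X[1]+.085*np.sin(u),.0285,.09),(0,255,0))
    u=np.radians(ar);pl(np.array([[X[0]+r*np.cos(u),X[1]+r*np.sin(u),z] for r,z in((.08,.003),(.151,.003))]),(0,0,0),False)
    cv2.imwrite(f'pics/{n}{nm}.png',im)
E
python3 ov2.py "[.5955,-.0275]" -162 -174.5 p1; python3 ov2.py "[.5955,-.0275]" -21.5 -174.5 p0 1
```

```text
(no output)
```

View pics/p1t.png

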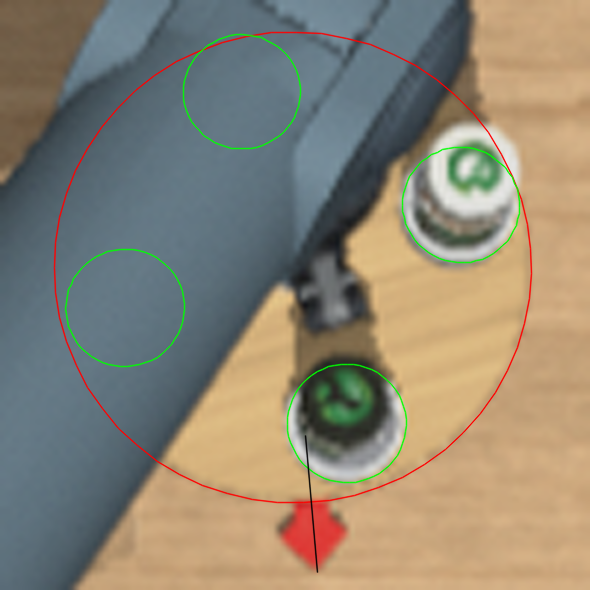

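View pics/p0t.png

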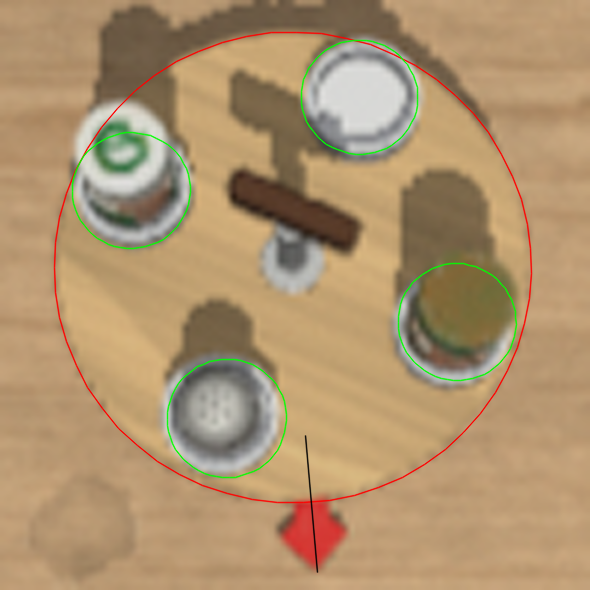

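View pics/p0s.png

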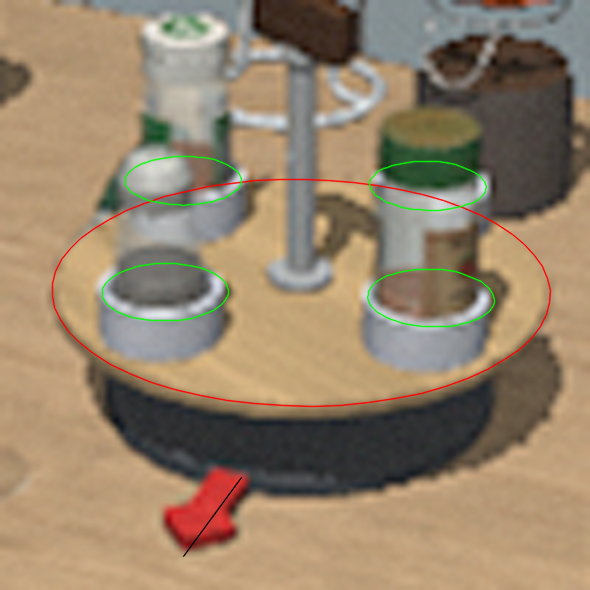

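View pics/p1s.png

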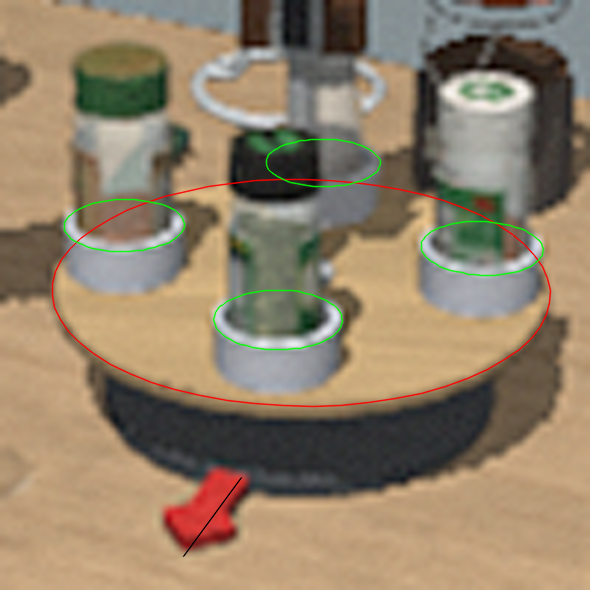

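Top overlay: the cup is at about -161.7°, matching the tool yaw, and the arrow at about -174°. I turn another 0.215 rad.

Request:
carry_out(
  targets=[
    [[0, 0, 0], [0, 0, 0.03], -1],
    [[0, 0, 0], [0, 0, 0.07], -1],
    [[0, 0, 0], [0, 0, 0.11], -1],
    [[0, 0, 0], [0, 0, 0.15], -1],
    [[0, 0, 0], [0, 0, 0.19], -1],
    [[0, 0, 0], [0, 0, 0.21], -1],
    [[0, 0, 0], [0, 0, 0.215], -1],
    [[0, 0, 0], [0, 0, 0.215], -1],
    [[0, 0, 0], [0, 0, 0.215], -1],
    [[0, 0, 0], [0, 0, 0.215], -1],
  ],
)

```text
clock: 21.6
ee_pos: [0.5975, -0.0248, 0.1956]
tool_rot: [0.002, -0.052, 0.999, 0.001]
contact_force: [4.6, 0.9, -0.1]
grip_width: 0.0136
```

```bash
python3 st.py "[.596,-.028]";python3 ov2.py "[.5955,-.0265]" -174 -174 p2;python3 - <<'E'
from h import *
a=snapshot('scene');b=snapshot('top');save(a,'s2.png');save(b,'t2.png')
for p in(a,b):
    for n in('front_mark','black_jar','empty_cup'):
        print(n,[(round(m['score'],2),m['location'],at_z(p,m['location'],.068)) for m in mark_of(p,n)[:2]])
E
```

```text
[ 0.5975 -0.0248  0.1956] [-0.9465  0.6969  1.2877  1.8127 -0.7247  1.2038 -2.4694] [ 4.6107  0.9329 -0.1318] 21.6 0.01360408850223235
[[-0.9945 -0.1044  0.0029]
 [-0.1044  0.9945  0.0025]
 [-0.0032  0.0021 -1.    ]]
[ 1.8027 -3.0228 -0.0122] yaw -174.00884936253635 tilt fix rotvec [ 0.0021  0.0032 -0.    ]
front_mark [(0.6, [304.9, 237.4], array([ 0.52503358, -0.02899915,  0.068     ]))]
black_jar [(0.65, [305.0, 238.7], array([ 0.51858296, -0.03249203,  0.068     ]))]
empty_cup [(0.77, [307.5, 236.8], array([ 0.53116804, -0.03374586,  0.068     ])), (0.4, [225.7, 225.2], array([0.49189899, 0.20264776, 0.068     ]))]
front_mark [(0.71, [312.2, 212.7], array([ 0.51207462, -0.02249126,  0.068     ]))]
black_jar [(0.5, [315.7, 210.3], array([ 0.51913633, -0.032501  ,  0.068     ]))]
empty_cup [(0.76, [316.5, 214.9], array([ 0.50585874, -0.03495249,  0.068     ]))]
```

View pics/p2t.png

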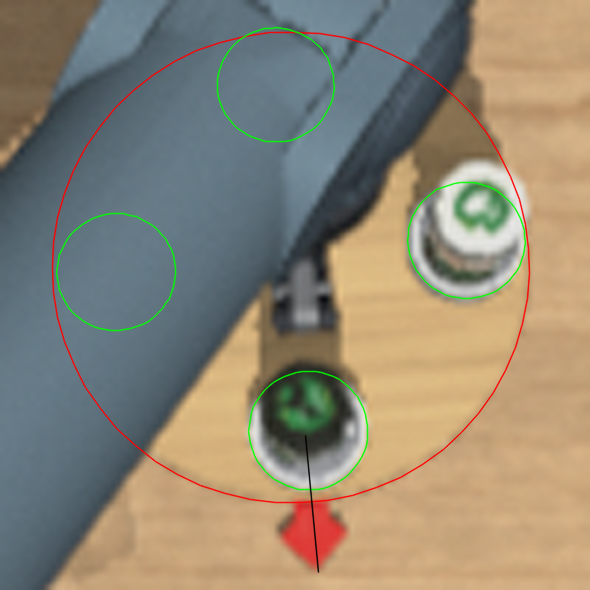

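View pics/p2s.png

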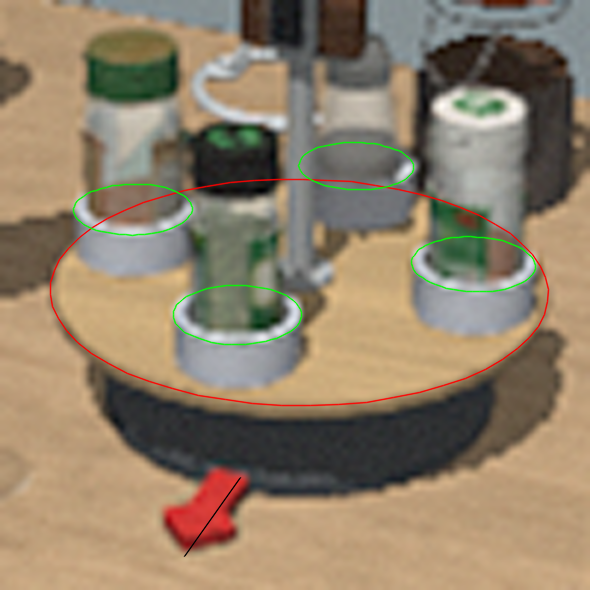

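View pics/s2.png

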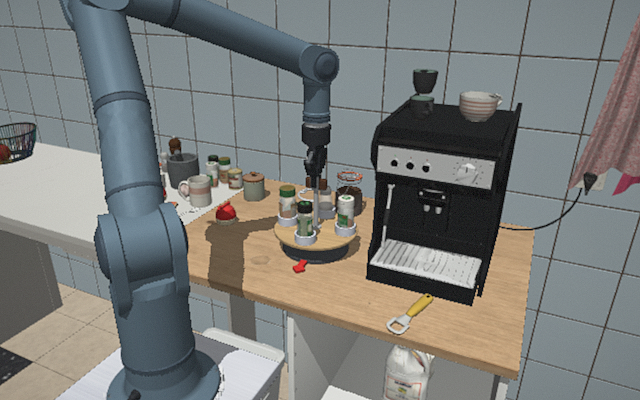

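The jar's cup sits centred on the arrow line in both views. In the top view the jar is at about (317,212) and the arrow tip at about (318,236). The bar is still gripped and the other jars are in their cups. I make a last stillness check and hand in.

```bash
python3 - <<'E'
from h import *
for i in range(4): b=snapshot('top')
s=sense();print(np.abs(s['joint_vel']).max(),s['contact_force'],s['grip_width'],s['clock'],s['tool_rot'],s['ee_pos'])
print(sign_off())
E
```

```text
0.0007974407909572867 [6.26951661 1.17415413 0.51055853] 0.013421268054133939 22.3 [ 0.0015115  -0.05223704  0.99863287  0.00118293] [ 0.59745066 -0.02482295  0.1956084 ]
the job is handed in; nothing more can be done
None
```

I set the black-capped jar upright into the empty cup, let it go, then gripped the bar handle and turned the carousel about 153° clockwise. I handed the job in at 22.3 s, still gripping the bar.

**Final checks**
- **Jar position:** the tool yaw, which the overlays showed matches the cup's angle, is -174.0°. The arrow, measured from the images, is at -174°, give or take about 1°.
- **Hold:** the bar was gripped (13.4 mm opening), the arm was still, and the contact force was about 6 N.
- **Other items:** in the last pictures the other three jars stood in their cups, and the timer and opener looked undisturbed. I checked those by eye only.

**Disagreements**
- My automatic edge fit of the carousel gave inconsistent angles, 4–5° off the overlays for the current angle. I set it aside and used the overlays and the tool yaw.
- The network's `front_mark` and cup points scattered by roughly 1–3 cm, so I did not use them for the final alignment.
- In the scene view the arrow line lay a few mm right of the arrow's middle. I put this down to calibration.

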